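Slide the sample plate out to its line

ROBOT

A 6-joint arm with a two-finger parallel gripper is mounted at the origin on a cart in front of the work surface, level with it; the furniture and walls round the work are solid. World frame = base frame: x ahead of the robot, y to its left, z up, the work surface at z = 0. Lengths are in m, angles in rad, forces in N, time in s.
With the tool pointing down it reaches from about 0.3 to 0.875 m from the base axis. Payload 6.4 kg.
Tool frame: the origin (TCP) lies midway between the tips of the shut fingers; the grasp point (between the pads) lies 19 mm behind it (ctrl.pinch_z is the distance from the TCP to the grasp point, in m); z points along the fingers, y is the line along which they close (so a half turn about z gives the same grasp; the last joint's range is limited). The gripper opens to 85 mm and grips with 20 to 120 N. Pads are 22 mm wide; open, the fingers measure 114 mm over their backs; the gripper's body (76 mm by 85 mm) begins 54 mm behind the grasp point. The pads swing forward as they close: fully open they stand 13 mm farther back than shut.
Start: joints at [-1.455, 0.181, 1.607, -0, 1.354, -0.206], TCP at [0.182, -0.545, 0.231] pointing down, gripper open.
Joint ranges: [-2.99, 2.99], [-0.89, 2.07], [0.3, 2.58], [-1.14, 4.28], [0, 2.63], [-3.12, 3.12]. Speed limits (rad/s): [2.57, 2.57, 3.01, 3.14, 3.14, 3.14].

INTERFACE

Orientations are given as a unit quaternion [w, x, y, z].
In Python, from bench import ctrl gives the robot as it stands.
- The arm moves only by the tool apply_moves, never from a script. Its argument "moves" is a list of rows, each an object with "jaw": the opening, from 0 (shut) to 1 (fully open); "offset": the shift along the tool's x, y, z in mm, a list of three; "rot": the turn, a rotation vector about the tool's x, y, z in degrees, a list of three. In form: [{"jaw": jaw, "offset": [dx, dy, dz], "rot": [ax, ay, az]}, ...]. A call has exactly 5 rows; each row shifts and turns the commanded pose from where the row before left it, along the tool's axes as they then stand; what a row does not reach is not made up. A row lasts 1/8 s, in which the tool goes at most 62.5 mm and 10.7 degrees, less where a joint would pass 70% of its speed; a pose out of reach is approached as far as the arm can. A call is refused whole if a number of a shift passes 62.5 or a number of a turn 10.7, either way. A call with a gripper value outside its range is refused whole. The fingers move at their own pace and stop on an object; the grip force is fixed at half the most. Time passes only in rows, so rows that do not move let the fingers close, or fill a call up. It gives the time, the measured TCP pose, the force, the opening and the grip force at its end, in the units of the state.
- ctrl.get_obs(): the state, without advancing time (a new reading comes with each control period).
- ctrl.camera(name): name is "scene" or "side" or "wrist"; returns (picture, depth): 400x640x3 uint8, red, green, blue; 400x640 float32, m along the optical axis (not along the pixel's ray), 0 where there is no reading.
- ctrl.camera_params(name): a dict with "K" (3x3 intrinsics, pixels), "cam_to_world" (4x4, takes a point from camera to world coordinates); the wrist camera has in their place "mount" (4x4, takes a point from camera to tool coordinates, whose origin is the TCP and whose axes are the flange's). Camera axes: x right, y down, z forward; pixel columns grow to the right and rows downward; lengths in m; the calibration is good to about 2 mm. A picture is of the moment at which its call begins: read the wrist's pose just before it. camera_params takes no time and is no camera call.
- ctrl.hand_in(): hands the job in; it is judged then, once.
Trained networks look in the newest picture that a camera, given by its name, has taken for a name from the list of things; names that differ only in an ending like _2 or _b are one class to them, and where a whole thing is asked for, a point or a joint stands for the part that bears it (a point fixed in the world has none). Each returns a list of dicts, best first, with "score" (0 to 1); they miss things now and then, are a little off and sometimes report something else, mostly with a low value. They report only what shows in the picture. A call takes as long as a camera call.
- ctrl.outline_of(camera, target): "region" (400x640 bool, what is visible of it) and "position" ([column, row] in pixels, amid what is visible of it).
The state is a dict: "time_s": time; "q": joint angles; "dq": joint speeds; "joint_efforts": joint torques, N m; "eef_pos": TCP position; "eef_rot": TCP orientation; "wrist_force": force on the tool from outside, world axes, zero at the start; "torque": the same for the moment, N m; "opening": opening from 0.0 (shut) to 1.0 (fully open); "grasp_force": force on a finger pad.
Only numpy, scipy, OpenCV 4.12 (cv2) and the standard library are available. Lean on these libraries where they do the work, as an engineer would, in place of code of your own. Each camera call takes 0.05 s, during which the arm holds its last target. There are 200 camera calls.

TASK

The dark metal sample plate lying on the white riser must stick out over the riser's front edge (the edge nearest the robot) so that it can be taken from below later. Push it, without gripping or lifting it, toward the robot until the white line across the plate lies right over that edge with the plate square to the edge. The little glass bottle standing on the plate rides along: do not touch it or let it fall, leave everything else where it is, and finish clear of everything.

Things in the scene. Friction and masses are not known exactly. Their poses are not given: they have to be found in the camera images.
- stand: bench riser, fixed: white board 240 mm deep (its x) x 270 mm wide (its y), 16 mm thick, on four short steel legs; its top surface is at z = 0.060 m and is flat and level, with no rim. Origin at z = 0 (worktop level; the worktop itself has steps of a few mm) under the middle of the board; its -x side is the front edge, facing the robot (turned up to about 9 degrees to either side); x points to the back, y to the left, z up.
- stand_edge (a point): middle of the riser's front top edge; 120 mm in front (-x) of the riser's middle, on its top surface. The edge runs along the riser's y axis. Same axes as the riser.
- plate: loose flat dark grey metal plate, 120 mm (its x) x 160 mm (its y) x 8 mm thick, about 0.4 kg, lying free on the riser. Origin in the middle of its underside; -x is its front edge, toward the robot; z up. It slides with ordinary dry friction and stops when no longer pushed. At first it lies wholly on the riser, turned up to about 13 degrees relative to it.
- plate_line (a point): middle of the thin (3 mm) white line across the top of the plate; the line is parallel to the plate's y, 30 mm behind its front edge (30 mm in front of its middle, 90 mm from its rear edge). Same axes as the plate.
- bottle: small open cylindrical glass weighing bottle, 35 mm diameter, 36 mm tall, standing loose near the middle of the plate; origin at the centre of its underside, z up.
- lid: bystander: loose round glass lid with a knob, 39 mm diameter, 18 mm high, lying on the right-hand (-y) front part of the riser beside the plate; origin at the centre of its underside.
- beaker: bystander: glass beaker 54 mm diameter, 70 mm tall, on the worktop left of the riser; origin at the centre of its underside.
- tape: bystander: roll of tape lying flat on the worktop left of the riser, 100 mm diameter, 25 mm high; origin at the centre of its underside.

How it is judged:
By the outcome, as a careful person would: the job done as asked, in the order asked, and still so for the second after the job is handed in, with the robot touching nothing.
It also fails if it takes over 45 s, if anything falls off the work surface, if the arm or the gripper's body presses on something with over 40 N, if the wrist force passes 120 N, or if a joint passes its speed limit or range.

## Working session

There is one attempt and no reset: what is moved stays moved. The work goes in short steps, Python scripts to look and compute and a tool call to move; the robot and the scene stay as the last step left them, time stands still between calls to the robot, and variables do not carry over. Pictures are saved under pics/ and viewed, at most 10 in all, crops included, and the job is handed in when it is done.

Besides the shell and the picture viewer there is one more tool, called after ">>>" by a JSON object that holds its "method" and its "body". apply_moves: Moves the arm, as the interface text tells. Its arguments: {"type":"object","properties":{"moves":{"type":"array"}},"required":["moves"]}

```bash
mkdir -p pics; ls
cat > h.py <<'E'
import numpy as np, cv2
from bench import ctrl
from scipy.spatial.transform import Rotation as R
def T_cam(name):
    p=ctrl.camera_params(name)
    if 'cam_to_world' in p: return np.array(p['K']),np.array(p['cam_to_world'])
    o=ctrl.get_obs(); T=np.eye(4); q=o['eef_rot']
    T[:3,:3]=R.from_quat([q[1],q[2],q[3],q[0]]).as_matrix(); T[:3,3]=o['eef_pos']
    return np.array(p['K']),T@np.array(p['mount'])
def on_plane(K,T,uv,z):
    uv=np.atleast_2d(uv).astype(float)
    r=np.c_[uv,np.ones(len(uv))]@np.linalg.inv(K).T@T[:3,:3].T
    s=(z-T[2,3])/r[:,2]
    return T[:3,3]+r*s[:,None]
def proj(K,T,P):
    P=np.atleast_2d(P); c=(P-T[:3,3])@T[:3,:3]; c=c@K.T
    return c[:,:2]/c[:,2:]
E
python3 - <<'E'
from h import *
for n in ['scene','side']:
    K,T=T_cam(n); im,d=ctrl.camera(n); cv2.imwrite(f'pics/{n}0.png',im[:,:,::-1])
    print(n,T[:3,3].round(3),T[:3,2].round(2))
    for t in ['stand','plate','bottle','lid','beaker','tape']:
        for r in ctrl.outline_of(n,t)[:1]:
            m=r['region']; c,_=cv2.findContours(m.astype(np.uint8),0,2); c=max(c,key=cv2.contourArea)
            q=cv2.boxPoints(cv2.minAreaRect(c))
            z={'stand':.06,'plate':.068,'bottle':.104,'lid':.07}.get(t,.05)
            print(t,round(r['score'],2),r['position'],m.sum(),on_plane(K,T,r['position'],z)[0].round(3))
o=ctrl.get_obs();print(o['eef_pos'],o['eef_rot'],o['time_s'],ctrl.pinch_z)
E
```

```text
pics
scene [-0.355  0.719  0.83 ] [ 0.65 -0.49 -0.57]
plate 0.66 [340.7, 186.3] 1186 [ 0.552 -0.032  0.068]
bottle 0.44 [352.9, 176.4] 181 [ 0.53  -0.058  0.104]
beaker 0.62 [257.9, 220.5] 524 [0.57  0.239 0.05 ]
tape 0.81 [212.3, 243.4] 788 [0.553 0.382 0.05 ]
side [ 0.286 -0.751  0.782] [ 0.21  0.74 -0.64]
stand 0.77 [341.2, 269.4] 4446 [ 0.506 -0.125  0.06 ]
plate 0.63 [342.6, 235.1] 2774 [ 0.534 -0.041  0.068]
bottle 0.85 [359.5, 238.8] 378 [ 0.551 -0.095  0.104]
lid 0.57 [354.0, 291.8] 265 [ 0.509 -0.193  0.07 ]
beaker 0.76 [328.2, 166.7] 651 [0.579 0.226 0.05 ]
tape 0.76 [307.9, 152.6] 663 [0.545 0.301 0.05 ]
[ 0.18186898 -0.5454995   0.23131727] [2.61042949e-05 9.87087428e-01 1.60182425e-01 1.17855446e-05] 0.7 0.0187
```

Run:
```python
import cv2,numpy as np
a=cv2.imread('pics/scene0.png')[90:290,200:460];b=cv2.imread('pics/side0.png')[130:370,210:470]
a=cv2.resize(a,(400,308));b=cv2.resize(b,(800,738)) if 0 else cv2.resize(b,(400,369))
o=np.zeros((369,800,3),np.uint8);o[:308,:400]=a;o[:,400:]=b
cv2.imwrite('pics/v1.png',o)
```

```text
(no output)
```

View pics/v1.png

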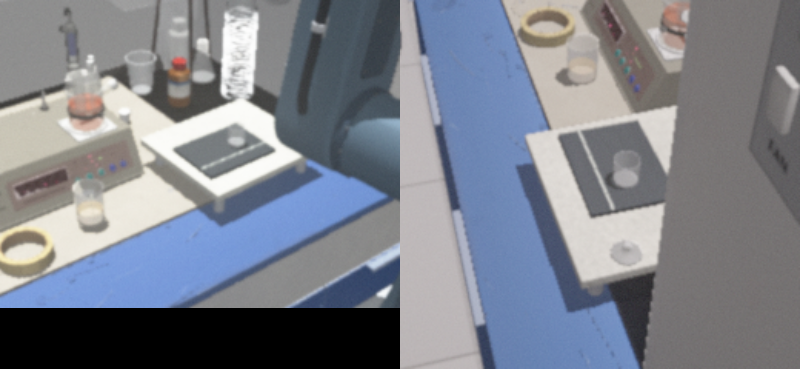

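View pics/side0.png

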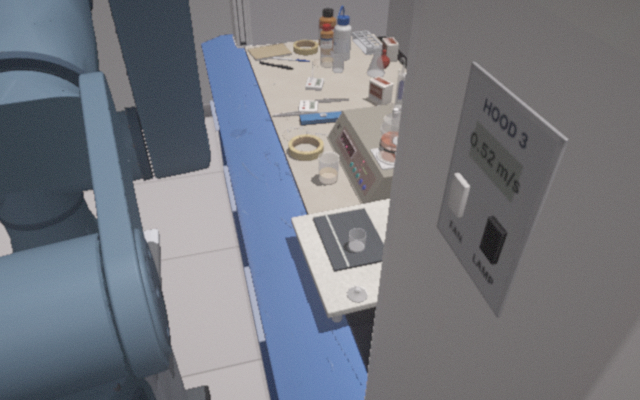

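The crops show the plate on the riser with the bottle near its middle at (357,238) in the side picture. The lid is at (356,294), and a hood panel hides the riser's right rear. I'll map the obstacles from depth.

Run:
```python
from h import *
P=[]
for n in ['scene','side','wrist']:
    K,T=T_cam(n); im,d=ctrl.camera(n)
    v,u=np.nonzero((d>0.05)&(d<3)); z=d[v,u]
    c=np.c_[u,v,np.ones(len(u))]@np.linalg.inv(K).T*z[:,None]
    w=c@T[:3,:3].T+T[:3,3]; P.append(w)
    if n=='side':
        for uv in [(420,150),(500,100),(600,200),(380,380),(400,200),(395,60),(600,380)]:
            i=np.nonzero((u==uv[0])&(v==uv[1]))[0]; print(uv,w[i].round(3))
    if n=='wrist': cv2.imwrite('pics/w0.png',im[:,:,::-1])
w=np.vstack(P)
w=w[(w[:,0]>.2)&(w[:,0]<1.1)&(abs(w[:,1])<.7)&(w[:,2]<1.0)]
H=np.full((19,29),-9.)
np.maximum.at(H,(((w[:,0]-.2)/.05).astype(int),((w[:,1]+.7)/.05).astype(int)),w[:,2])
print('cols y from',-.7)
for i in range(18): print(f'{.2+.05*i:.2f}',' '.join('  .' if h<-5 else f'{int(h*100):3d}' for h in H[i]))
```

```text
(420, 150) [[ 0.47  -0.422  0.539]]
(500, 100) [[ 0.466 -0.517  0.637]]
(600, 200) [[ 0.47  -0.607  0.629]]
(380, 380) [[ 0.47  -0.416  0.151]]
(400, 200) [[ 0.469 -0.398  0.462]]
(395, 60) [[1.027 0.88  0.007]]
(600, 380) [[ 0.471 -0.653  0.54 ]]
cols y from -0.7
0.20 -80  31  59  60  61  62  63  65  64 -80 -80 -80  64  44  65  63  39 -80 -80 -80 -80 -80 -80 -80 -79 -79 -80 -79   .
0.25 -80 -80 -80 -80 -80 -80 -80 -80 -80 -80 -80 -80  57  52  64  57  32 -80 -80 -80 -80 -80 -80 -80 -80 -80 -80 -80   .
0.30  -2  -2  -2  -2  -2  -3 -21  -2  -2  -1  -2  -2  -1  -1  -2  -2  -1  -1  -1  -1  -1  -1  -1  -1  -1  -1  -2  -1   .
0.35   0   0  -1  -1  -2 -11  -7   0   0   0   0   0   0   0   0   0   0   0   0   0   0   0   0   0   0   0   0   0   .
0.40   0   0   0   .   .   .   0   0   0   5   6   6   6   6   6   5   0   0   0   0   0   0   0   0   0   0   0   0   .
0.45  59  68  71  70  69  67  66   0   0   6   6   7   7   7   7   6   0   0   0   1   0   0   0   0   1   0   0   0   .
0.50   .   .   .   .   .   .   .   0   0   6   7   7  10   7   7   6   0   1   0   0   3   3   3   1   1   1 
[... 642 characters left out ...]
  .  20  50  27   0  10  10   0   3   3   .  10  14  10  10  10  10  10   1   2   7   7   1   .
0.85   .   .   .   .   .   .  13  49  25  25  25   9   1   0   0   .   .   .   .   9  10   9   5  13  13   8   7   0   .
0.90   .   .   .   .   .   .  20  48  25  25  25   8   8   0   0   .   .   .   .   .   .   0   0  13  13   0   0   0   .
0.95   .   .   .   .   .   .  20  47  25  25  25   7   7   0   .   .   .   .   .   .   .   0   0   0   0   0   2   1   .
1.00   .   .   .   .   .   .  46   0   .  28  28   0   0   .   0   0   0   0   0  30  29   0   0   0   0   0   1   1   .
1.05   .   .   .   .   .   .  45  46  46  47  47  48  48  49  50  50  51  51  52  52  53  54  54  55  55  56  56  46   .
```

View pics/scene0.png

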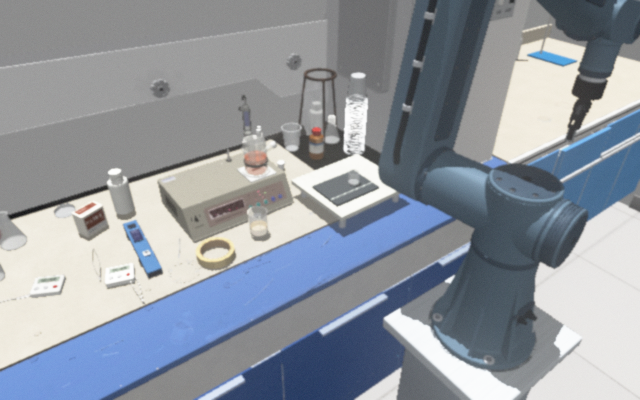

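The scene view shows the arm at the right and open space above the riser. The hood wall starts at x 0.47 and y below -0.40, and the hotplate is at the rear left. Next I'll move in for a wrist look.

```bash
cat >> h.py <<'E'
def rel(p_w):
    o=ctrl.get_obs(); q=o['eef_rot']; r=R.from_quat([q[1],q[2],q[3],q[0]])
    return r.inv().apply(np.array(p_w)-o['eef_pos'])*1000
E
python3 - <<'E'
from h import *
p=ctrl.camera_params('wrist');print(np.array(p['mount']).round(3),p['K'])
print(rel([.36,-.25,.30]),rel([.45,-.05,.36]))
E
```

```text
[[-0.    -0.949 -0.316  0.081]
 [ 1.    -0.     0.    -0.   ]
 [-0.    -0.316  0.949 -0.143]
 [ 0.     0.     0.     1.   ]] [[321.37505705   0.         316.00154698]
 [  0.         321.37505705 198.37756264]
 [  0.           0.           1.        ]]
[ 262.44900412 -223.99642087  -68.71787416] [ 411.08274467 -385.26297218 -128.72712846]
```

>>> {"method": "apply_moves", "body": {"moves": [{"jaw": 1,"offset": [30,-28,-20],"rot": [0,0,0]},{"jaw": 1,"offset": [45,-42,-20],"rot": [0,0,0]},{"jaw": 1,"offset": [45,-42,-20],"rot": [0,0,0]},{"jaw": 1,"offset": [45,-42,-15],"rot": [0,0,0]},{"jaw": 1,"offset": [45,-42,-15],"rot": [0,0,0]}]}}

```text
time_s: 1.48
eef_pos: [0.3169, -0.2966, 0.3203]
eef_rot: [0.0, 0.987, 0.16, 0.0]
wrist_force: [1.9, -0.9, 0.6]
opening: 0.998
grasp_force: 0.0
```

>>> {"method": "apply_moves", "body": {"moves": [{"jaw": 1,"offset": [45,-42,-10],"rot": [0,0,0]},{"jaw": 1,"offset": [45,-42,-10],"rot": [0,0,0]},{"jaw": 1,"offset": [45,-42,-10],"rot": [0,0,0]},{"jaw": 1,"offset": [40,-38,-10],"rot": [0,0,0]},{"jaw": 1,"offset": [25,-25,0],"rot": [0,0,0]}]}}

```text
time_s: 2.1
eef_pos: [0.4473, -0.0535, 0.3607]
eef_rot: [0.001, 0.987, 0.161, 0.001]
wrist_force: [-0.0, 0.2, -0.1]
opening: 1.002
grasp_force: 0.0
```

Run:
```python
from h import *
o=ctrl.get_obs();print(o['eef_pos'],o['eef_rot'],o['time_s'])
K,T=T_cam('wrist'); im,d=ctrl.camera('wrist'); cv2.imwrite('pics/w1.png',im[:,:,::-1]); np.save('w1T.npy',T)
for t in ['stand','plate','plate_line','bottle','lid']:
    for r in ctrl.outline_of('wrist',t)[:1]:
        m=r['region']; np.save(f'm_{t}.npy',m)
        z={'stand':.06,'plate':.068,'bottle':.09,'lid':.07}.get(t,.068)
        c,_=cv2.findContours(m.astype(np.uint8),0,2); c=max(c,key=cv2.contourArea)[:,0]
        w=on_plane(K,T,c,z)[:,:2]*1000
        print(t,round(r['score'],2),r['position'],m.sum(),on_plane(K,T,r['position'],z)[0].round(3),'rect',cv2.minAreaRect(w.astype(np.float32)))
```

```text
[ 0.447319   -0.05352643  0.36072679] [5.11331313e-04 9.86903885e-01 1.61304807e-01 1.10465248e-03] 2.1
stand 0.77 [408.1, 78.2] 21589 [ 0.578 -0.136  0.06 ] rect ((566.731689453125, -81.96278381347656), (240.69003295898438, 270.6331481933594), 1.5343776941299438)
plate 0.85 [330.5, 72.3] 11742 [ 0.553 -0.038  0.068] rect ((548.3439331054688, -49.025299072265625), (120.62733459472656, 160.75173950195312), 0.08864298462867737)
plate_line 0.75 [331.9, 70.5] 11977 [ 0.555 -0.039  0.068] rect ((548.5414428710938, -48.34449768066406), (122.34394836425781, 161.02066040039062), 1.0647660493850708)
bottle 0.91 [366.3, 82.7] 818 [ 0.554 -0.082  0.09 ] rect ((551.6568603515625, -80.91004943847656), (34.353118896484375, 38.0306282043457), 18.552841186523438)
lid 0.72 [428.0, 139.6] 648 [ 0.515 -0.19   0.07 ] rect ((516.1981201171875, -190.3597869873047), (35.937278747558594, 38.56971740722656), 18.53792953491211)
```

View pics/w1.png

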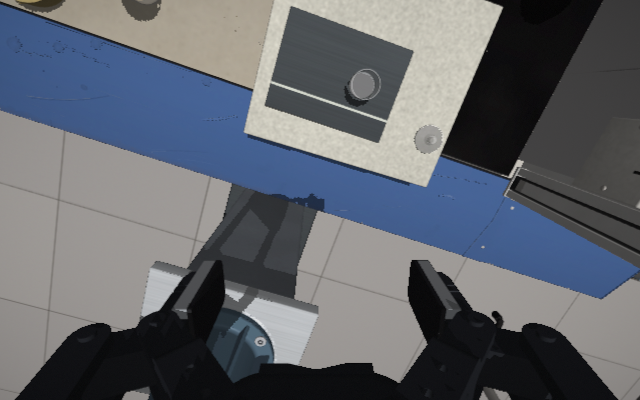

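The wrist view shows the plate (corners near (290,7), (412,50), (383,140), (266,105)) and its line. The bottle is at (363,84), the lid at (428,139), and the riser's front edge runs from (245,133) to (428,186). Next I'll fit the edges more finely.

```bash
cat >> h.py <<'E'
def fit_side(w,c,yaw,side,half,L):
    # w contour world xy(mm); side axis: direction angle; returns line (pt,dir)
    n=np.array([np.cos(yaw),np.sin(yaw)])
    t=np.array([-n[1],n[0]]); r=w-c
    s=(abs(r@n-side*half)<5)&(abs(r@t)<L)
    return cv2.fitLine(w[s].astype(np.float32),cv2.DIST_HUBER,0,.01,.01).ravel(),s.sum()
def edges(m,K,T,z,half,L,sides=(-1,1),lat=0):
    c,_=cv2.findContours(m.astype(np.uint8),0,1); c=max(c,key=cv2.contourArea)[:,0]
    c=c[(c[:,0]>3)&(c[:,0]<636)&(c[:,1]>3)&(c[:,1]<396)]
    w=on_plane(K,T,c,z)[:,:2]*1000
    b=cv2.minAreaRect(w.astype(np.float32)); yaw=np.deg2rad((b[2]+45)%90-45)
    out=[]
    for s in sides:
        l,n=fit_side(w,np.array(b[0]),yaw,s,half,L)
        a=(np.rad2deg(np.arctan2(l[1],l[0]))-90+90)%180-90
        out.append((l[2:4],a,n))
    return b,out
def show(name,b,out):
    print(name,np.round(b[0],1),np.round(b[1],1))
    for l,a,n in out: print('   pt',l.round(1),'yaw',round(a,2),'n',n)
E
python3 - <<'E'
from h import *
K,_=T_cam('wrist');T=np.load('w1T.npy')
show('stand',*edges(np.load('m_stand.npy'),K,T,.06,120,120))
show('plate',*edges(np.load('m_plate.npy'),K,T,.068,60,70))
# white line directly
im=cv2.imread('pics/w1.png',0); m=np.load('m_plate.npy')|np.load('m_plate_line.npy')
me=cv2.erode(m.astype(np.uint8),np.ones((7,7)))
v,u=np.nonzero((im>130)&(me>0)); w=on_plane(K,T,np.c_[u,v],.068)[:,:2]*1000
s=abs(w[:,0]-518)<12; l=cv2.fitLine(w[s].astype(np.float32),cv2.DIST_HUBER,0,.01,.01).ravel(); print('line',l,s.sum(),np.rad2deg(np.arctan(-l[0]/l[1])))
E
```

```text
Traceback (most recent call last):
  File "h.py", line 34, in edges
    l,n=fit_side(w,np.array(b[0]),yaw,s,half,L)
        ~~~~~~~~^^^^^^^^^^^^^^^^^^^^^^^^^^^^^^^
  File "h.py", line 26, in fit_side
    return cv2.fitLine(w[s].astype(np.float32),cv2.DIST_HUBER,0,.01,.01).ravel(),s.sum()
           ~~~~~~~~~~~^^^^^^^^^^^^^^^^^^^^^^^^^^^^^^^^^^^^^^^^^^^^^^^^^^
cv2.error: OpenCV(4.12.0) /io/opencv/modules/imgproc/src/linefit.cpp:50: error: (-215:Assertion failed) count > 0 in function 'fitLine2D_wods'
```

```bash
python3 - <<'E'
s=open('h.py').read()
a="    c=c[(c[:,0]>3)&(c[:,0]<636)&(c[:,1]>3)&(c[:,1]<396)]\n    w=on_plane(K,T,c,z)[:,:2]*1000\n"
assert a in s
s=s.replace(a,"    w=on_plane(K,T,c,z)[:,:2]*1000\n")
s=s.replace("    out=[]\n","    w=w[(c[:,0]>3)&(c[:,0]<636)&(c[:,1]>3)&(c[:,1]<396)]\n    out=[]\n")
open('h.py','w').write(s)
E
python3 - <<'E'
from h import *
K,_=T_cam('wrist');T=np.load('w1T.npy')
show('plate',*edges(np.load('m_plate.npy'),K,T,.068,60,70))
im=cv2.imread('pics/w1.png',0); m=np.load('m_plate.npy')|np.load('m_plate_line.npy')
me=cv2.erode(m.astype(np.uint8),np.ones((7,7)))
v,u=np.nonzero((im>130)&(me>0)); w=on_plane(K,T,np.c_[u,v],.068)[:,:2]*1000
s=abs(w[:,0]-518)<12; l=cv2.fitLine(w[s].astype(np.float32),cv2.DIST_HUBER,0,.01,.01).ravel(); print('line',l,s.sum(),np.rad2deg(np.arctan(-l[0]/l[1])))
show('stand',*edges(np.load('m_stand.npy'),K,T,.06,120,120,(-1,)))
E
```

```text
plate [548.3 -49. ] [120.6 160.8]
   pt [489.6 -39.8] yaw 0.77 n 101
   pt [607.7 -48.5] yaw 0.13 n 108
line [ 9.1933664e-03 -9.9995774e-01  5.1844934e+02 -4.6913425e+01] 320 0.5267485
stand [566.7 -82. ] [240.7 270.6]
   pt [447.6 -82.3] yaw 1.56 n 163
```

Run:
```python
from h import *
yaw=np.deg2rad(0.4); o=ctrl.get_obs(); d=np.array([.642,-.049,.15])-o['eef_pos']
x=np.array([np.cos(yaw),np.sin(yaw),0]);y=np.array([np.sin(yaw),-np.cos(yaw),0])
print(d@x*1000,d@y*1000,-d[2]*1000)
```

```text
196.11320103338892 -6.0735733511128105 209.38698707585792
```

>>> {"method": "apply_moves", "body": {"moves": [{"jaw": 1,"offset": [0,0,0],"rot": [0,0,6]},{"jaw": 1,"offset": [0,0,0],"rot": [0,0,6.1]},{"jaw": 1,"offset": [0,0,0],"rot": [0,0,6]},{"jaw": 1,"offset": [30,0,0],"rot": [0,0,0]},{"jaw": 1,"offset": [40,0,0],"rot": [0,0,0]}]}}

```text
time_s: 3.02
eef_pos: [0.5166, -0.057, 0.3601]
eef_rot: [0.0, 1.0, 0.001, 0.001]
wrist_force: [-0.8, -0.4, 0.1]
opening: 0.997
grasp_force: 0.0
```

>>> {"method": "apply_moves", "body": {"moves": [{"jaw": 1,"offset": [45,-2,30],"rot": [0,0,0]},{"jaw": 1,"offset": [45,-2,40],"rot": [0,0,0]},{"jaw": 1,"offset": [30,0,40],"rot": [0,0,0]},{"jaw": 1,"offset": [5,0,40],"rot": [0,0,0]},{"jaw": 1,"offset": [0,0,30],"rot": [0,0,0]}]}}

```text
time_s: 3.65
eef_pos: [0.6405, -0.0524, 0.1767]
eef_rot: [-0.0, 1.0, 0.002, -0.001]
wrist_force: [-0.0, -0.2, 0.1]
opening: 0.999
grasp_force: 0.0
```

Run:
```python
from h import *
o=ctrl.get_obs();q=o['eef_rot'];print(o['eef_pos'],R.from_quat([q[1],q[2],q[3],q[0]]).as_matrix().round(4).tolist(),o['time_s'])
K,T=T_cam('wrist'); im,d=ctrl.camera('wrist'); cv2.imwrite('pics/w2.png',im[:,:,::-1])
K,T=T_cam('side'); im,d=ctrl.camera('side'); cv2.imwrite('pics/s2.png',im[:,:,::-1])
a=cv2.imread('pics/w2.png'); b=im[100:400,240:480,::-1]
a=cv2.resize(a,(480,300)); cv2.imwrite('pics/v2.png',np.hstack([a,b]))
```

```text
[ 0.6404958  -0.05235151  0.17672954] [[1.0, 0.0036, -0.0028], [0.0036, -1.0, 0.0006], [-0.0028, -0.0006, -1.0]] 3.65
```

View pics/v2.png

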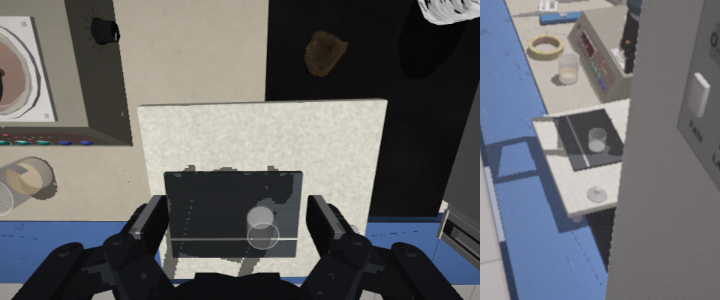

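The composite shows the plate square in view with its rear edge in front of the fingers and the bottle upright. The hotplate is clear on the left. Now I'll go down behind the plate.

>>> {"method": "apply_moves", "body": {"moves": [{"jaw": 1,"offset": [0,0,30],"rot": [0,0,0]},{"jaw": 1,"offset": [0,0,35],"rot": [0,0,0]},{"jaw": 1,"offset": [0,0,30],"rot": [0,0,0]},{"jaw": 1,"offset": [0,0,15],"rot": [0,0,0]},{"jaw": 1,"offset": [0,0,0],"rot": [0,0,0]}]}}

```text
time_s: 4.38
eef_pos: [0.6411, -0.0513, 0.0696]
eef_rot: [-0.0, 1.0, 0.003, -0.0]
wrist_force: [-0.0, 0.1, -0.2]
opening: 1.001
grasp_force: 0.0
```

Run:
```python
from h import *
o=ctrl.get_obs();print(o['eef_pos'],o['wrist_force'])
im,d=ctrl.camera('wrist'); cv2.imwrite('pics/w3.png',im[:,:,::-1])
```

```text
[ 0.64106247 -0.05125103  0.06963298] [-0.01946322  0.14431175 -0.20681386]
```

View pics/w3.png

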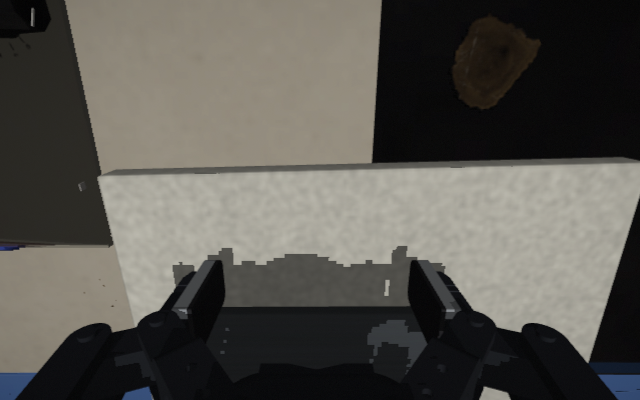

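The view shows the plate's rear edge as a straight line at row 307, ahead of the open fingers, with bare riser below the tips. That puts the gap at about 20 mm.

>>> {"method": "apply_moves", "body": {"moves": [{"jaw": 1,"offset": [0,0,8],"rot": [0,0,0]},{"jaw": 1,"offset": [0,0,6],"rot": [0,0,0]},{"jaw": 1,"offset": [0,0,3],"rot": [0,0,0]},{"jaw": 1,"offset": [0,0,1.5],"rot": [0,0,0]},{"jaw": 1,"offset": [0,0,0],"rot": [0,0,0]}]}}

```text
time_s: 5.05
eef_pos: [0.6412, -0.0506, 0.0509]
eef_rot: [-0.0, 1.0, 0.003, -0.0]
wrist_force: [0.3, 0.9, 0.2]
opening: 1.004
grasp_force: 0.0
```

>>> {"method": "apply_moves", "body": {"moves": [{"jaw": 1,"offset": [-4,0,0],"rot": [0,0,0]},{"jaw": 1,"offset": [-4,0,0],"rot": [0,0,0]},{"jaw": 1,"offset": [-4,0,0],"rot": [0,0,0]},{"jaw": 1,"offset": [-3,0,0],"rot": [0,0,0]},{"jaw": 1,"offset": [-2,0,0],"rot": [0,0,0]}]}}

```text
time_s: 5.68
eef_pos: [0.624, -0.0507, 0.0511]
eef_rot: [0.0, 1.0, 0.003, 0.0]
wrist_force: [0.2, 0.1, 0.4]
opening: 1.002
grasp_force: 0.0
```

>>> {"method": "apply_moves", "body": {"moves": [{"jaw": 1,"offset": [-2,0,0],"rot": [0,0,0]},{"jaw": 1,"offset": [-2,0,0],"rot": [0,0,0]},{"jaw": 1,"offset": [-2,0,0],"rot": [0,0,0]},{"jaw": 1,"offset": [-2,0,0],"rot": [0,0,0]},{"jaw": 1,"offset": [-2,0,0],"rot": [0,0,0]}]}}

```text
time_s: 6.3
eef_pos: [0.6143, -0.0508, 0.0511]
eef_rot: [0.0, 1.0, 0.003, 0.0]
wrist_force: [1.3, 1.3, -0.7]
opening: 1.0
grasp_force: 0.8
```

```bash
cat >> h.py <<'E'
def look(tag):
    o=ctrl.get_obs(); print('tcp',o['eef_pos'].round(4) if hasattr(o['eef_pos'],'round') else o['eef_pos'],'F',np.round(o['wrist_force'],1),o['time_s'])
    K,T=T_cam('side'); im,d=ctrl.camera('side'); cv2.imwrite(f'pics/{tag}s.png',im[:,:,::-1])
    K2,T2=T_cam('wrist'); im2,d=ctrl.camera('wrist'); cv2.imwrite(f'pics/{tag}w.png',im2[:,:,::-1])
    for t,z in [('plate',.068),('bottle',.09),('stand',.06),('lid',.07)]:
        for r in ctrl.outline_of('side',t)[:1]:
            c,_=cv2.findContours(r['region'].astype(np.uint8),0,2); c=max(c,key=cv2.contourArea)[:,0]
            b=cv2.minAreaRect((on_plane(K,T,c,z)[:,:2]*1000).astype(np.float32))
            print(t,round(r['score'],2),'side pos',(on_plane(K,T,r['position'],z)[0]*1000).round(1),np.round(b[0],1),np.round(b[1],1),round(b[2],1))
    a=cv2.resize(im2,(480,300)); b=cv2.resize(im[190:315,280:400],(288,300),interpolation=cv2.INTER_CUBIC)
    cv2.imwrite(f'pics/{tag}v.png',np.hstack([a,b])[:,:,::-1])
E
python3 -c "
from h import *
look('a')"
```

```text
tcp [ 0.6143 -0.0508  0.0511] F [ 1.3  1.3 -0.7] 6.3
plate 0.88 side pos [529.3 -41.9  68. ] [542.2 -49.4] [123.4 166. ] 0.2
bottle 0.76 side pos [551.7 -86.4  90. ] [544.4 -82.4] [68.  34.8] 67.7
stand 0.63 side pos [ 490.9 -136.7   60. ] [513.7 -93.4] [139.1 292.4] 1.9
lid 0.59 side pos [ 512.8 -193.4   70. ] [ 513.3 -198.1] [40.3 37. ] 70.7
```

View pics/av.png

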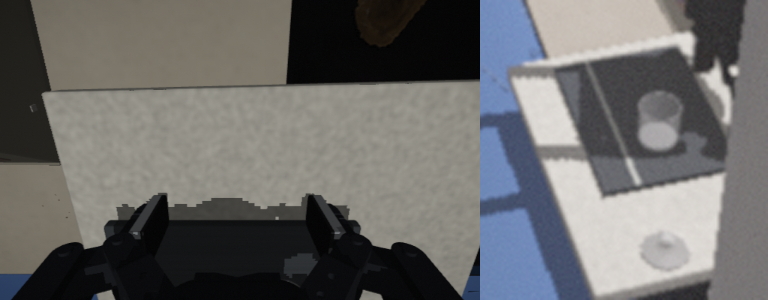

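The plate's rear edge sits flush against both fingers, the bottle is upright and the lid is untouched. I'll push on with a slight turn.

>>> {"method": "apply_moves", "body": {"moves": [{"jaw": 1,"offset": [-2,0,0],"rot": [0,0,-0.1]},{"jaw": 1,"offset": [-3,0,0],"rot": [0,0,-0.2]},{"jaw": 1,"offset": [-4,0,0],"rot": [0,0,-0.3]},{"jaw": 1,"offset": [-4,0,0],"rot": [0,0,-0.3]},{"jaw": 1,"offset": [-4,0,0],"rot": [0,0,-0.25]}]}}

```text
time_s: 7.22
eef_pos: [0.5969, -0.051, 0.051]
eef_rot: [-0.0, 1.0, 0.013, 0.0]
wrist_force: [1.6, 0.7, 0.6]
opening: 1.001
grasp_force: 0.8
```

>>> {"method": "apply_moves", "body": {"moves": [{"jaw": 1,"offset": [-4,0,0],"rot": [0,0,0]},{"jaw": 1,"offset": [-4,0,0],"rot": [0,0,0]},{"jaw": 1,"offset": [-4,0,0],"rot": [0,0,0]},{"jaw": 1,"offset": [-4,0,0],"rot": [0,0,0]},{"jaw": 1,"offset": [-4,0,0],"rot": [0,0,0]}]}}

```text
time_s: 7.85
eef_pos: [0.577, -0.0515, 0.051]
eef_rot: [-0.0, 1.0, 0.013, 0.0]
wrist_force: [2.1, -0.4, 0.3]
opening: 1.002
grasp_force: 0.9
```

>>> {"method": "apply_moves", "body": {"moves": [{"jaw": 1,"offset": [-4,0,0],"rot": [0,0,0]},{"jaw": 1,"offset": [-4,0,0],"rot": [0,0,0]},{"jaw": 1,"offset": [-3,0,0],"rot": [0,0,0]},{"jaw": 1,"offset": [-2,0,0],"rot": [0,0,0]},{"jaw": 1,"offset": [0,0,0],"rot": [0,0,0]}]}}

```text
time_s: 8.48
eef_pos: [0.5639, -0.0519, 0.051]
eef_rot: [-0.0, 1.0, 0.013, -0.0]
wrist_force: [0.5, 0.2, 0.1]
opening: 0.999
grasp_force: 0.2
```

```bash
cat > edge.py <<'E'
# side view: fit plate line and riser front edge subpixel
from h import *
def peak_pts(im,K,T,yc,xc,z,ys,kind,rng=12):
    out=[]
    g=cv2.cvtColor(im,cv2.COLOR_RGB2GRAY).astype(np.float32)
    xs=np.arange(xc-rng,xc+rng,.25)
    for y in ys:
        uv=proj(K,T,np.c_[xs,np.full(len(xs),y),np.full(len(xs),z*1000)]/1000).astype(np.float32)
        p=cv2.remap(g,uv[:,0].copy(),uv[:,1].copy(),cv2.INTER_CUBIC).ravel()
        if kind=='line':
            b=p-np.percentile(p,40); b[b<.5*b.max()]=0; out.append((b@xs/b.sum(),y))
        else:
            dd=np.gradient(cv2.GaussianBlur(p[:,None],(1,9),2).ravel()); i=dd.argmax(); out.append((xs[i],y))
    out=np.array(out,np.float32); l=cv2.fitLine(out,cv2.DIST_HUBER,0,.01,.01).ravel()
    k=l[0]/l[1]; return k,l[2]-k*l[3],np.std(out[:,0]-k*out[:,1]-(l[2]-k*l[3]))
E
python3 - <<'E'
from h import *
from edge import peak_pts
look('b')
for n,s in [('side','pics/bs.png'),('side','pics/side0.png')]:
    K,T=T_cam(n); im=cv2.imread(s)[:,:,::-1].copy()
    x0=463 if 'bs' in s else 518
    for nm,a in [('line',(-50,x0,.068,range(-115,25,5),'line',14)),('edgeR',(-82,447,.06,range(-205,-135,5),'edge',14)),('edge all',(-82,447,.06,range(-205,45,5),'edge',10))]:
        k,c,sd=peak_pts(im,K,T,a[0],a[1],a[2],a[3],a[4],a[5]); print(s,nm,'yaw',-np.rad2deg(np.arctan(k)).round(2),'x@-50',(k*-50+c).round(1),'sd',round(float(sd),2))
E
```

```text
tcp [ 0.5639 -0.0519  0.051 ] F [0.5 0.2 0.1] 8.475
plate 0.76 side pos [475.9 -53.3  68. ] [492.2 -52.6] [122.8 166.2] 1.6
bottle 0.6 side pos [496.2 -92.3  90. ] [496.  -84.6] [64.5 32.1] 74.6
stand 0.86 side pos [ 527.1 -151.5   60. ] [543.1 -78.7] [365.1 125.2] 63.6
lid 0.83 side pos [ 509.1 -197.    70. ] [ 513.5 -198. ] [40.2 37.1] 72.5
pics/bs.png line yaw 1.62 x@-50 462.8 sd 1.2
pics/bs.png edgeR yaw 1.54 x@-50 446.0 sd 0.28
pics/bs.png edge all yaw 1.55 x@-50 445.5 sd 5.58
pics/side0.png line yaw 0.55 x@-50 518.7 sd 0.16
pics/side0.png edgeR yaw 1.76 x@-50 445.5 sd 0.17
pics/side0.png edge all yaw 1.73 x@-50 445.5 sd 0.35
```

View pics/bv.png

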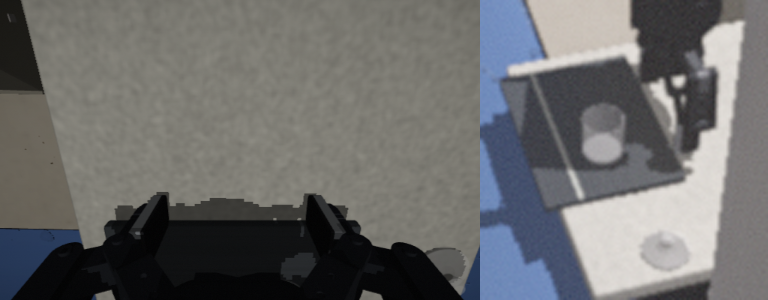

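The plate has moved and turned with the fingers. The bottle is upright, the lid is untouched, and the white line at (557,135) in the composite is about 16 mm behind the edge.

>>> {"method": "apply_moves", "body": {"moves": [{"jaw": 1,"offset": [-2,0,0],"rot": [0,0,0]},{"jaw": 1,"offset": [-4,0,0],"rot": [0,0,0]},{"jaw": 1,"offset": [-4,0,0],"rot": [0,0,0]},{"jaw": 1,"offset": [-3,0,0],"rot": [0,0,0]},{"jaw": 1,"offset": [-2,0,0],"rot": [0,0,0]}]}}

```text
time_s: 9.4
eef_pos: [0.549, -0.0523, 0.0511]
eef_rot: [0.0, 1.0, 0.013, 0.0]
wrist_force: [1.3, -0.0, -0.2]
opening: 0.999
grasp_force: 0.7
```

>>> {"method": "apply_moves", "body": {"moves": [{"jaw": 1,"offset": [6,0,0],"rot": [0,0,0]},{"jaw": 1,"offset": [12,0,0],"rot": [0,0,0]},{"jaw": 1,"offset": [10,0,-20],"rot": [0,0,0]},{"jaw": 1,"offset": [0,0,-50],"rot": [0,0,0]},{"jaw": 1,"offset": [0,0,-60],"rot": [0,0,0]}]}}

```text
time_s: 10.02
eef_pos: [0.5771, -0.0513, 0.1813]
eef_rot: [-0.0, 1.0, 0.013, -0.001]
wrist_force: [0.4, -1.0, 0.2]
opening: 0.999
grasp_force: 0.0
```

>>> {"method": "apply_moves", "body": {"moves": [{"jaw": 1,"offset": [-40,0,-40],"rot": [0,0,0]},{"jaw": 1,"offset": [-50,0,-20],"rot": [0,0,0]},{"jaw": 1,"offset": [-50,0,0],"rot": [0,0,0]},{"jaw": 1,"offset": [-20,0,0],"rot": [0,0,0]},{"jaw": 1,"offset": [0,0,0],"rot": [0,0,0]}]}}

```text
time_s: 10.65
eef_pos: [0.4173, -0.0558, 0.2418]
eef_rot: [0.0, 1.0, 0.013, 0.001]
wrist_force: [0.4, 0.1, 0.4]
opening: 1.0
grasp_force: 0.0
```

Run:
```python
from h import *
from edge import peak_pts
look('c')
for n in ['side','wrist']:
    K,T=T_cam(n); im=cv2.imread('pics/c%s.png'%n[0])[:,:,::-1].copy()
    for nm,a in [('line',(-50,448,.068,range(-120,22,4),'line',10)),('edgeR',(-82,447,.06,range(-208,-138,4),'edge',10)),('edgeL',(-82,445,.06,range(32,48,2),'edge',10))]:
        k,c,sd=peak_pts(im,K,T,*a); print(n,nm,'yaw',-np.rad2deg(np.arctan(k)).round(2),'x@-50',(k*-50+c).round(1),'sd',round(float(sd),2), 'xmid', round(float(k*np.mean(list(a[3]))+c),1))
```

```text
tcp [ 0.4173 -0.0558  0.2418] F [0.4 0.1 0.4] 10.65
plate 0.96 side pos [465.6 -48.   68. ] [476.5 -52.5] [122.3 168.5] 1.2
bottle 0.74 side pos [486.  -85.6  90. ] [480.5 -84.7] [66.8 34. ] 75.3
stand 0.76 side pos [ 548.9 -105.5   60. ] [558.9 -92. ] [228.  298.2] 0.1
lid 0.82 side pos [ 506.1 -194.8   70. ] [ 513.5 -198.1] [35.8 33.4] 72.4
side line yaw 1.53 x@-50 447.9 sd 0.11 xmid 447.9
side edgeR yaw 1.9 x@-50 445.0 sd 0.25 xmid 449.1
side edgeL yaw 7.29 x@-50 455.2 sd 0.5 xmid 443.8
wrist line yaw 1.49 x@-50 447.4 sd 0.03 xmid 447.4
wrist edgeR yaw 2.31 x@-50 445.0 sd 0.18 xmid 450.0
wrist edgeL yaw -0.09 x@-50 443.3 sd 0.12 xmid 443.4
```

View pics/cw.png

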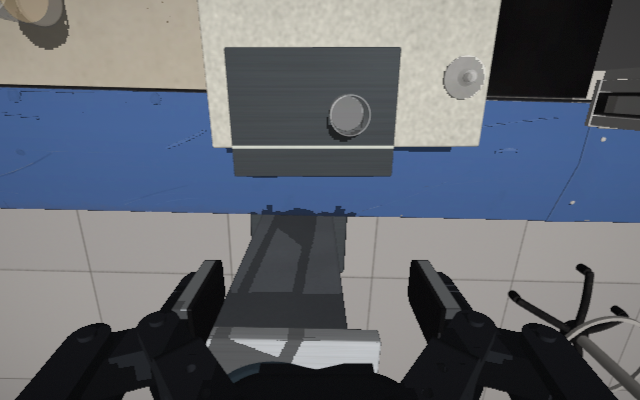

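The overhead wrist view shows the white line (rows 146–148) on the riser's front edge, parallel to it. The bottle is upright at (349,115) and the lid is in place. The fits put the line about 1.5 mm behind the edge, so I'll retrace and nudge it.

>>> {"method": "apply_moves", "body": {"moves": [{"jaw": 1,"offset": [20,0,0],"rot": [0,0,0]},{"jaw": 1,"offset": [50,0,0],"rot": [0,0,0]},{"jaw": 1,"offset": [50,0,20],"rot": [0,0,0]},{"jaw": 1,"offset": [42,0,40],"rot": [0,0,0]},{"jaw": 1,"offset": [0,0,0],"rot": [0,0,0]}]}}

```text
time_s: 11.58
eef_pos: [0.5782, -0.0504, 0.1739]
eef_rot: [-0.002, 1.0, 0.013, -0.006]
wrist_force: [-0.7, 0.4, -0.6]
opening: 1.0
grasp_force: 0.0
```

>>> {"method": "apply_moves", "body": {"moves": [{"jaw": 1,"offset": [0,0,40],"rot": [0,0,0]},{"jaw": 1,"offset": [0,0,45],"rot": [0,0,0]},{"jaw": 1,"offset": [0,0,30],"rot": [0,0,0]},{"jaw": 1,"offset": [0,0,10],"rot": [0,0,0]},{"jaw": 1,"offset": [0,0,4],"rot": [0,0,0]}]}}

```text
time_s: 12.2
eef_pos: [0.5799, -0.0517, 0.0531]
eef_rot: [0.0, 1.0, 0.013, 0.001]
wrist_force: [-0.3, -0.8, 0.8]
opening: 0.998
grasp_force: 0.0
```

>>> {"method": "apply_moves", "body": {"moves": [{"jaw": 1,"offset": [0,0,0],"rot": [0,0,-0.1]},{"jaw": 1,"offset": [-10,0,0],"rot": [0,0,0]},{"jaw": 1,"offset": [-10,0,0],"rot": [0,0,0]},{"jaw": 1,"offset": [-6,0,0],"rot": [0,0,0]},{"jaw": 1,"offset": [-2,0,0],"rot": [0,0,0]}]}}

```text
time_s: 12.82
eef_pos: [0.5507, -0.0522, 0.0522]
eef_rot: [0.0, 1.0, 0.014, 0.0]
wrist_force: [-0.2, -0.3, 0.1]
opening: 1.001
grasp_force: 0.0
```

>>> {"method": "apply_moves", "body": {"moves": [{"jaw": 1,"offset": [-1.2,0,0],"rot": [0,0,0]},{"jaw": 1,"offset": [-1,0,0],"rot": [0,0,0]},{"jaw": 1,"offset": [-1,0,0],"rot": [0,0,0]},{"jaw": 1,"offset": [0,0,0],"rot": [0,0,0]},{"jaw": 1,"offset": [0,0,0],"rot": [0,0,0]}]}}

```text
time_s: 13.45
eef_pos: [0.5484, -0.0524, 0.0522]
eef_rot: [0.0, 1.0, 0.014, 0.0]
wrist_force: [0.9, 1.4, 1.5]
opening: 1.001
grasp_force: 0.7
```

>>> {"method": "apply_moves", "body": {"moves": [{"jaw": 1,"offset": [6,0,0],"rot": [0,0,0]},{"jaw": 1,"offset": [12,0,0],"rot": [0,0,0]},{"jaw": 1,"offset": [10,0,-20],"rot": [0,0,0]},{"jaw": 1,"offset": [0,0,-50],"rot": [0,0,0]},{"jaw": 1,"offset": [0,0,-60],"rot": [0,0,0]}]}}

```text
time_s: 14.08
eef_pos: [0.5757, -0.0513, 0.1821]
eef_rot: [-0.0, 1.0, 0.014, -0.001]
wrist_force: [1.0, 0.3, 0.1]
opening: 0.999
grasp_force: 0.0
```

>>> {"method": "apply_moves", "body": {"moves": [{"jaw": 1,"offset": [-40,0,-40],"rot": [0,0,0]},{"jaw": 1,"offset": [-50,0,-20],"rot": [0,0,0]},{"jaw": 1,"offset": [-50,0,0],"rot": [0,0,0]},{"jaw": 1,"offset": [-20,0,0],"rot": [0,0,0]},{"jaw": 1,"offset": [0,0,0],"rot": [0,0,0]}]}}

```text
time_s: 14.7
eef_pos: [0.416, -0.0561, 0.2426]
eef_rot: [0.0, 1.0, 0.014, 0.001]
wrist_force: [-0.2, 0.6, 0.5]
opening: 0.999
grasp_force: 0.0
```

Run:
```python
from h import *
from edge import peak_pts
look('d')
for n in ['side','wrist']:
    K,T=T_cam(n); im=cv2.imread('pics/d%s.png'%n[0])[:,:,::-1].copy()
    for nm,a in [('line',(-50,447,.068,range(-120,22,4),'line',10)),('edgeR',(-82,447,.06,range(-208,-138,4),'edge',10)),('edgeL',(-82,445,.06,range(32,48,2),'edge',10))]:
        k,c,sd=peak_pts(im,K,T,*a); print(n,nm,'yaw',-np.rad2deg(np.arctan(k)).round(2),'sd',round(float(sd),2), 'xmid', round(float(k*np.mean(list(a[3]))+c),1))
```

```text
tcp [ 0.416  -0.0561  0.2426] F [-0.2  0.6  0.5] 14.7
plate 0.86 side pos [465.1 -56.8  68. ] [477.6 -51.2] [121.1 168.5] 1.5
bottle 0.95 side pos [481.4 -95.6  90. ] [479.6 -84.5] [66.8 32. ] 75.3
stand 0.59 side pos [ 548.3 -107.1   60. ] [559.2 -91.7] [233.1 295. ] 1.3
lid 0.65 side pos [ 508.  -197.3   70. ] [ 513.3 -198.1] [35.4 37.3] 75.3
side line yaw 1.54 sd 0.1 xmid 447.9
side edgeR yaw 1.63 sd 0.33 xmid 449.3
side edgeL yaw 7.69 sd 0.43 xmid 443.8
wrist line yaw 1.59 sd 0.05 xmid 447.6
wrist edgeR yaw 2.01 sd 0.09 xmid 450.3
wrist edgeL yaw 0.6 sd 0.07 xmid 443.7
```

View pics/dv.png

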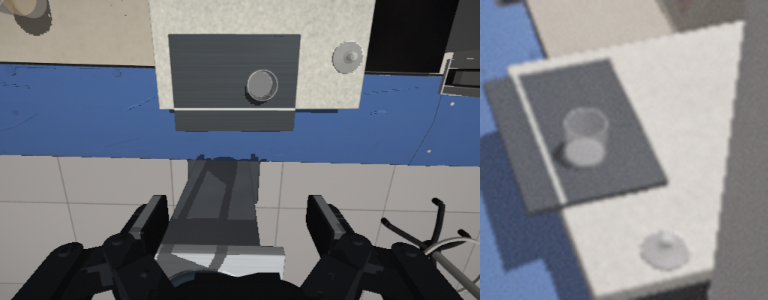

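The white line sits on the edge to within about 1.5 mm, half its own width, and is square to it. The bottle is standing, the lid has not moved and the arm is clear.

```bash
python3 -c "
from bench import ctrl
print(ctrl.hand_in())"
```

```text
the job is handed in; nothing more can be done
None
```

I pushed the plate until its white line lay over the riser's front edge (about 1.5 mm short by my measurement, square to within about 0.2°), with the bottle still standing on it, the lid unmoved and the arm clear, then handed the job in about 15 s into the 45 s limit.

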